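Hang the plate gauge on the hook inside the cabinet

TASK

Put the short plate gauge with the eye away in the grey cabinet. It stands too close beside longer gauges to be taken by its faces, so first move it upright to the rack's free far slot and let go, then take it again by its flat faces, reach down through the narrow hatch in the cabinet's top without touching the hatch frame, feel for the hook (its height is not known), and leave the gauge hanging freely on it by its eye. Leave the two longer gauges and the loupe where they are.

Things in the scene. Friction and masses are not known exactly. Their poses are not given: they have to be found in the camera images.
- gauge: Bare steel plate gauge to hang: flat plate 44 mm wide (x), 10 mm thick (y), 140 mm tall (z); shortest and widest of the three in the rack, the only one with an eye. Origin: centre of its bottom edge, z up. 0.2 to 0.45 kg, both faces alike, edges notched 34 to 48 mm up. At the start a neighbour stands 12 mm from one or both faces, so there it is taken across its 44 mm width.
- eye (a point): Peak of the gauge's eye, 92 mm above the gauge's bottom, mid-width and mid-thickness. The eye is a hole right through the thickness, 24 mm wide, its lower edge 65 mm above the bottom, straight sides up to 80 mm, then a gabled roof sloping at 45 degrees up to the peak. Above it the plate is solid up to 140 mm.
- plain_gauge_1: Longer bare steel gauge without an eye, 34 mm wide, 10 mm thick, 156 mm tall, standing in the rack; not to be disturbed. Origin: centre of its bottom edge.
- plain_gauge_2: The other longer gauge, same sizes, standing in the rack; not to be disturbed. Origin: centre of its bottom edge.
- loupe: Black eye loupe, 35 mm across, 34 mm high, a bystander. Origin: centre of its underside.
- rack: Fixed black slotted rack, 64 mm (x) by 172 mm (y), 35 mm high; origin: centre of its underside, on the desk. Slots run along its x at y = +60, +38, +16 mm (the three gauges, in any order) and y = -60 mm (free). Each is 12 mm wide, open at both ends, floor 8 mm above the desk, walls straight up to 28 mm, then 45 degree lead-ins.
- free_slot (a point): Centre of the floor of the rack's free slot, 8 mm above the desk; the slot runs along the rack's x.
- cabinet: Fixed grey sheet-steel cabinet, 180 mm deep (x), 100 mm wide (y), 184 mm high; origin: centre of its underside, on the desk. Door leaf (fixed shut) on its -x side, inner floor 8 mm above the desk. Its only opening is the hatch in the top. On the hook inside, the gauge's flat faces look along the cabinet's x (either face forward).
- hatch (a point): Centre of the hatch in the cabinet's top, at the level of the top, 184 mm above the desk; the clear opening is 150 mm along the cabinet's x and 60 mm along its y.
- hatch_frame: The 10 mm thick steel frame round the hatch (15 to 20 mm broad), part of the fixed cabinet and not to be touched. Same origin and axes as the cabinet.
- hook_zone (a point): Middle of where the end of the hook may be: 118 mm above the desk, 8 mm to -x of the cabinet's middle, on its centre line. The rigid 6 mm round steel hook runs from the back (+x) wall towards -x. Its true height is NOT reported: bar axis 108 to 128 mm above the desk. Its end turns up: tip 6 mm thick, centred at this point's x, y, its top 14 mm above the bar's axis.
Not all that is in view belongs to the job. What is shaped like the gauge but green is not meant.

How it is judged (in metres and radians):
On the way:
1. the gauge stands upright in the rack's free slot, let go (horizontal distance between gauge and free_slot below 0.02 m and z of gauge in the frame of free_slot below 0.006 m and angle between gauge's own z axis and vertical below 0.15 rad and contact force between the fingers and gauge below 0.1 N), for 0.2 s.
At the end, for the whole second after the job is handed in: The gauge hangs at rest on the cabinet's hook: eye peak within 12 mm of the cabinet's centre line and 105 to 140 mm above its base, gauge 6 mm before to 60 mm behind the cabinet's middle, upright within 0.25 rad, faces within 0.5 rad of the cabinet's x (x of gauge in the frame of cabinet between -0.006 and 0.06 m and y of eye in the frame of cabinet between -0.012 and 0.012 m and z of eye in the frame of cabinet between 0.105 and 0.14 m and angle between gauge's own z axis and vertical below 0.25 rad and angle between the y axis of gauge and the x axis of cabinet, either way round below 0.5 rad and linear speed of gauge below 0.02 m/s); the robot touches nothing.
It fails at once if the hatch frame is touched by the robot or the gauge (over 1 N) (contact force between hatch_frame and anything else above 1 N).
It fails at once if a longer gauge is moved more than 15 mm or tipped (distance of any of plain_gauge_1, plain_gauge_2 from where it was at the start of the episode above 0.015 m or angle between any of plain_gauge_1, plain_gauge_2's own z axis and vertical above 0.3 rad).
It fails at once if the loupe is moved more than 20 mm (distance of loupe from where it was at the start of the episode above 0.02 m).
It also fails if it takes over 72 s, if anything falls off the work surface, if the arm or the gripper's body presses on something with over 40 N, if the wrist force passes 120 N, or if a joint passes its speed limit or range.

ROBOT

A 6-joint arm with a two-finger parallel gripper is mounted at the origin on a cart in front of the work surface, level with it; the furniture and walls round the work are solid. World frame = base frame: x ahead of the robot, y to its left, z up, the work surface at z = 0. Lengths are in mm, angles in rad, forces in N, time in s.
With the tool pointing down it reaches from about 350 to 875 mm from the base axis. Payload 4.2 kg.
Tool frame: the origin (TCP) lies midway between the tips of the shut fingers; the grasp point (between the pads) lies 19 mm behind it (tcp_to_grasp is the distance from the TCP to the grasp point, in mm); z points along the fingers, y is the line along which they close (so a half turn about z gives the same grasp; the last joint's range is limited). The gripper opens to 85 mm and grips with 20 to 120 N. Pads are 22 mm wide; open, the fingers measure 114 mm over their backs; the gripper's body (76 mm by 85 mm) begins 54 mm behind the grasp point. The pads swing forward as they close: fully open they stand 13 mm farther back than shut.
Start: joints at [-1.053, 0.385, 0.008, 0, -1.194, -0.259], TCP at [159.967, -604.16, 231.312] pointing down, gripper open.
Joint ranges: [-3.14, 3.14], [-1.21, 2.06], [-1.07, 1.41], [-3.16, 2.05], [-2.99, -0.16], [-3.1, 3.1]. Speed limits (rad/s): [2.79, 2.79, 3.14, 3.14, 3.14, 3.14].

INTERFACE

Orientations are given as a unit quaternion [x, y, z, w].
In Python, from bench import read_state, get_image, job_done, tcp_to_grasp gives the robot as it stands.
- The arm moves only by the tool jog_arm, never from a script. Its argument "plan" is a list of rows, each a list of 3 entries, a list of its own where there are three numbers: the finger opening in mm, from 0 to 85.4, then the shift along the tool's x, y, z as a fraction of full scale, then the turn, a rotation vector about the tool's x, y, z as a fraction of full scale. A call has 1 to 10 rows; each row is the pose to reach, as a shift and turn from the pose commanded when the call began, along the tool's axes at that moment; what a row does not reach only later rows make up. Full scale, the value 1, is 0.1 m for a shift and 60 degrees for a turn. A row lasts 1/8 s, in which the tool goes at most 62.5 mm and 10.7 degrees, less where a joint would pass 70% of its speed; a pose out of reach is approached as far as the arm can. A call with a number of a shift or a turn outside -1 to 1 is refused whole. A call with a gripper value outside its range is refused whole. The fingers move at their own pace and stop on an object; the grip force is fixed at half the most. Time passes only in rows, so rows that repeat a pose let the fingers close. It gives the time, the measured TCP pose, the force, the opening and the grip force at its end, in the units of the state.
- read_state(): the state, without advancing time (a new reading comes with each control period).
- get_image(name): name is "scene" or "top"; returns a dict with "img" (384x512x3 uint8, red, green, blue), "range_z" (384x512 float32, mm along the optical axis (not along the pixel's ray), 0 where there is no reading), "intrinsics" (3x3 intrinsics, pixels), "extrinsics" (4x4, takes a point from camera to world coordinates). Camera axes: x right, y down, z forward; pixel columns grow to the right and rows downward; lengths in mm; the calibration is good to about 2 mm. A picture is of the moment at which its call begins.
- job_done(): hands the job in; it is judged then, once.
The state is a dict: "clock": time; "joints": joint angles; "joint_vel": joint speeds; "joint_efforts": joint torques, N m; "position": TCP position; "ee_rot": TCP orientation; "contact_force": force on the tool from outside, world axes, zero at the start; "wrist_torque": the same for the moment, N m; "gripper_width": finger opening in mm; "grasp_force": force on a finger pad.
Only numpy, scipy, OpenCV 4.12 (cv2) and the standard library are available. Lean on these libraries where they do the work, as an engineer would, in place of code of your own. Each camera call takes 0.05 s, during which the arm holds its last target. There are 200 camera calls.

## Working session

There is one attempt and no reset: what is moved stays moved. The work goes in short steps, Python scripts to look and compute and a tool call to move; the robot and the scene stay as the last step left them, time stands still between calls to the robot, and variables do not carry over. Pictures are saved under pics/ and viewed, at most 10 in all, crops included, and the job is handed in when it is done.

Besides the shell and the picture viewer there is one more tool, called after ">>>" as name(argument=value, ...), one argument or row to a line, values as JSON. jog_arm: Moves the arm, as the interface text tells. Its arguments: {"type":"object","properties":{"plan":{"type":"array"}},"required":["plan"]}

```bash
mkdir -p pics; ls
python3 - <<'E'
from bench import *
import cv2,numpy as np
s=read_state();print({k:np.round(v,3).tolist() for k,v in s.items()},tcp_to_grasp)
ims=[]
for n in("scene","top"):
    d=get_image(n);np.savez(f"pics/{n}0.npz",**d);cv2.imwrite(f"pics/{n}0.png",d["img"][:,:,::-1])
    print(n,d["intrinsics"].tolist(),np.round(d["extrinsics"],3).tolist())
E
```

```text
pics
{'clock': 0.0, 'joints': [-1.053, 0.386, 0.007, -0.0, -1.194, -0.259], 'joint_vel': [-0.001, -0.001, -0.001, -0.0, 0.001, 0.001], 'joint_efforts': [0.001, -39.229, 18.841, 4.186, -0.005, 0.0], 'position': [159.803, -603.599, 230.211], 'ee_rot': [-0.129, 0.992, 0.001, -0.0], 'contact_force': [-0.452, -0.088, -0.094], 'wrist_torque': [0.001, -0.062, 0.005], 'grasp_force': 0.0, 'gripper_width': 85.341} 18.700000000000003
scene [[356.99619925345127, 0.0, 259.94050110487075], [0.0, 356.99619925345127, 197.09055292668813], [0.0, 0.0, 1.0]] [[0.681, 0.594, -0.428, 850.949], [0.732, -0.545, 0.408, -593.663], [0.009, -0.591, -0.806, 812.003], [0.0, 0.0, 0.0, 1.0]]
top [[467.3085256011967, 0.0, 250.57275371519526], [0.0, 467.3085256011967, 188.22837278024906], [0.0, 0.0, 1.0]] [[-0.112, -0.97, 0.215, 306.551], [-0.994, 0.109, -0.028, -233.488], [0.004, -0.216, -0.976, 1051.946], [0.0, 0.0, 0.0, 1.0]]
```

View pics/scene0.png

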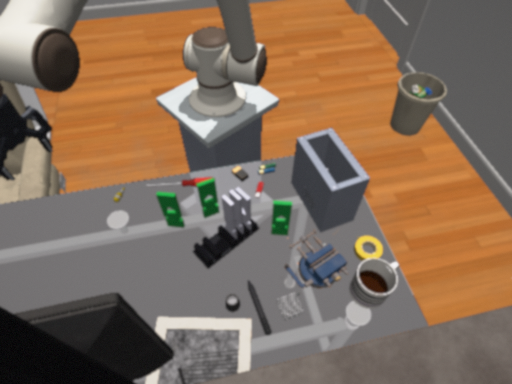

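View pics/top0.png

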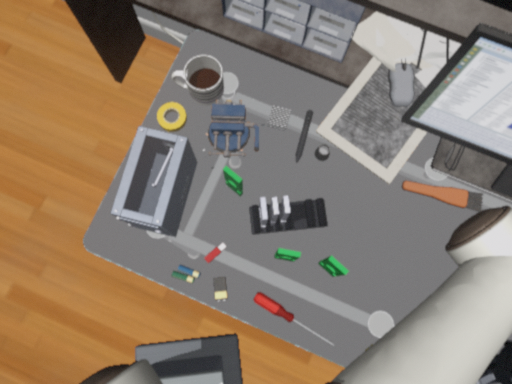

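Scene: robot top centre, three steel gauges in the black rack near (237,208), green decoys at (170,208), (207,197), (282,217), grey cabinet at (330,180). Top: rack at (288,215), gauges at (264,212), (275,211), (286,210), free slot near (318,213), hatch near (153,180), loupe at (322,152).

```bash
cat > h.py <<'E'
import numpy as np,cv2
def cloud(d):
    z=d["range_z"].astype(float);K=d["intrinsics"];v,u=np.indices(z.shape)
    p=np.stack([(u-K[0,2])*z/K[0,0],(v-K[1,2])*z/K[1,1],z],-1)
    w=p@d["extrinsics"][:3,:3].T+d["extrinsics"][:3,3]; w[z==0]=np.nan
    return w
def rect(P):
    (c,s,a)=cv2.minAreaRect(np.float32(P)); return np.round(c,1),np.round(s,1),round(a,1)
E
python3 - <<'E'
from h import *
for n in("top","scene"):
    d=np.load(f"pics/{n}0.npz");w=cloud(d);img=d["img"].astype(int);z=w[...,2]
    v,u=np.indices(z.shape)
    B=dict(top=(245,335,190,240),scene=(190,262,180,270))[n]
    box=(u>B[0])&(u<B[1])&(v>B[2])&(v<B[3]); grn=(img[...,1]-img[...,0]>40)
    m=box&(z>120)&~grn
    k,l,st,ce=cv2.connectedComponentsWithStats(m.astype(np.uint8),connectivity=4)
    for i in range(1,k):
        if st[i,4]>8:
            q=w[l==i];print(n,"tall",ce[i].round(1),st[i,4],"z",np.nanpercentile(q[:,2],[5,50,95,100]).round(1),rect(q[:,:2]))
    m=box&(z>28)&(z<40)&~grn&(img.sum(-1)<150)
    print(n,"rack",m.sum(),rect(w[m][:,:2]),np.nanmedian(z[m]))
    C=dict(top=(105,205,120,245),scene=(285,370,125,235))[n]
    m=(u>C[0])&(u<C[1])&(v>C[2])&(v<C[3])&(abs(z-184)<8)
    k,l,st,ce=cv2.connectedComponentsWithStats(m.astype(np.uint8));i=1+st[1:,4].argmax();m=l==i
    print(n,"cab",m.sum(),rect(w[m][:,:2]),np.nanmedian(z[m]))
    # hatch: hole contour inside the top ring
    cs,hh=cv2.findContours(m.astype(np.uint8),cv2.RETR_CCOMP,cv2.CHAIN_APPROX_NONE)
    for c,g in zip(cs,hh[0]):
        if g[3]>=0 and len(c)>40:
            q=w[c[:,0,1],c[:,0,0]];print("  hole",rect(q[:,:2]),c.mean((0,1)).round(1))
d=np.load("pics/top0.npz");im=d["img"][185:245,230:345,::-1];a=cv2.resize(im,None,fx=4,fy=4,interpolation=2)
s=np.load("pics/scene0.npz")["img"][150:275,150:300,::-1];b=cv2.resize(s,None,fx=2.9,fy=2.9,interpolation=2)
c=np.zeros((600,460,3),np.uint8);c[:240,:460]=a;b=cv2.resize(b,(420,350));c[245:595,:420]=b
cv2.imwrite("pics/crop1.png",c)
E
```

```text
top tall [285.5 206.1] 138 z [129.1 163.4 166.3 168.7] (array([ 462.2, -324. ]), array([10.1, 34.2]), 89.4)
top tall [274.5 207.2] 132 z [127.3 164.  167.  168.8] (array([ 462.2, -302.1]), array([10.2, 34. ]), 89.5)
top tall [263.2 209.6] 136 z [125.4 148.6 151.  151.8] (array([ 462. , -280.1]), array([43. , 10.1]), 0.1)
top rack 499 (array([ 460.6, -340.6]), array([ 57.2, 157.5]), 0.0) 32.34711249539578
top cab 2553 (array([545.4, -68.7]), array([101.7, 180.2]), 69.5) 184.58267360726643
  hole (array([544.7, -69.2]), array([ 63.4, 152.9]), 69.6) [149.4 176.1]
scene tall [197.8 189.3] 9 z [122.  127.9 137.2 138.9] (array([ 369.8, -342.9]), array([7. , 2.4]), 7.1)
scene tall [234.7 201.1] 490 z [123.8 147.7 165.1 167.6] (array([ 463.7, -304.1]), array([55. , 43.6]), 89.2)
scene rack 388 (array([ 464.6, -345. ]), array([155.3,  57.7]), 90.0) 31.92400924065032
scene cab 1441 (array([545.9, -71.4]), array([101.4, 182.6]), 69.8) 183.94967367944002
  hole (array([546.5, -72.3]), array([ 65.1, 154.7]), 70.0) [331.5 159.8]
```

View pics/crop1.png

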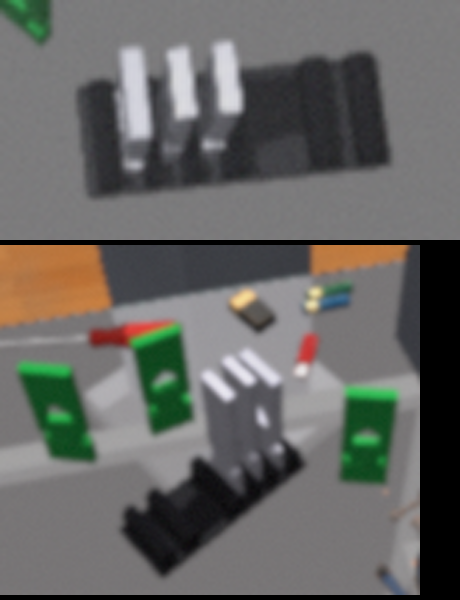

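The steel gauges are at top pixels (263,210), (275,207) and (286,206). The one at (263,210) is meant: its top is at 148 mm, it is 43 mm wide, and its eye shows in the scene crop at (262,415). The other two are 34 mm wide with tops at 164 mm and no eye. The three with the same shape are green, so they are decoys.

```bash
cat >> h.py <<'E'
def go(tgt,yaw_deg=None):
    "shift/turn fractions (tool axes) from the present pose to TCP tgt with tool y at yaw_deg, tool down"
    from bench import read_state
    from scipy.spatial.transform import Rotation as R
    s=read_state();r=R.from_quat(s["ee_rot"]);d=np.array(tgt)-s["position"]
    print("shift",(r.inv().apply(d)/100).round(3))
    if yaw_deg is not None:
        a=np.radians(yaw_deg);y=np.array([np.cos(a),np.sin(a),0]);z=np.array([0,0,-1.]);
        q=R.from_matrix(np.stack([np.cross(y,z),y,z],1))
        print("turn",((r.inv()*q).as_rotvec()/np.radians(60)).round(3))
    print("pos",s["position"].round(1),"t",s["clock"])
E
python3 - <<'E'
from h import *
go((463,-281,250),180)
d=np.load("pics/top0.npz");w=cloud(d);c=np.array([545.6,-70]);a=np.radians(-20.4);X=np.array([np.cos(a),np.sin(a)]);Y=np.array([-X[1],X[0]])
q=w[...,:2]-c;x=q@X;y=q@Y;z=w[...,2]
m=(abs(x)<78)&(abs(y)<25)&(z>60)&(z<165)
v,u=np.nonzero(m)
for lo in range(-80,80,10):
    k=m&(x>=lo)&(x<lo+10)
    if k.sum():print(lo,k.sum(),np.percentile(z[k],[10,50,90]).round(),np.median(y[k]).round(1))
cv2.imwrite("pics/cab.png",cv2.resize(d["img"][120:245,100:215,::-1],None,fx=4.5,fy=4.5,interpolation=2))
E
```

```text
shift [-3.756  2.344 -0.192]
turn [ 2.000e-03  1.000e-03 -1.253e+00]
pos [ 159.8 -603.7  230.3] t 0.1
-20 3 [121. 123. 127.] 0.8
-10 19 [119. 122. 131.] 0.3
0 14 [119. 120. 123.] -0.6
10 15 [117. 120. 122.] -1.8
20 13 [118. 121. 123.] -3.3
30 14 [118. 121. 122.] -4.5
40 15 [118. 120. 122.] -6.7
50 15 [119. 121. 122.] -8.6
60 13 [119. 121. 122.] -9.8
70 21 [118. 123. 129.] -10.6
```

View pics/cab.png

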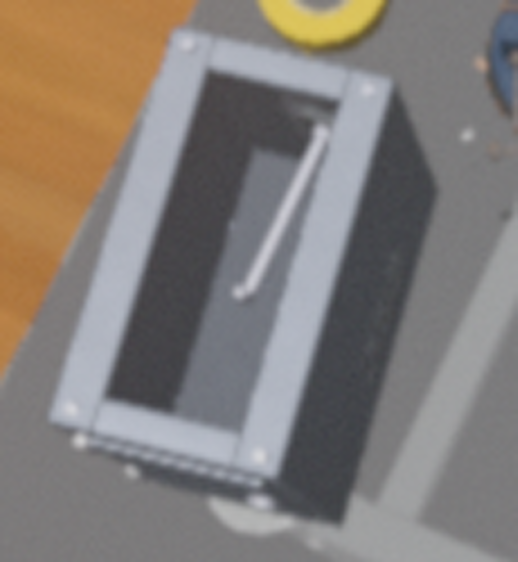

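>>> jog_arm(
  plan=[
    [85,[-0.5,0.3,0],[0,0,-0.17]],
    [85,[-1,0.6,0],[0,0,-0.34]],
    [85,[-1,0.6,-0.2],[0,0,-0.5]],
    [85,[-1,0.6,-0.2],[0,0,-0.626]],
  ],
)

```text
clock: 0.6
position: [242.4, -520.4, 252.8]
ee_rot: [-0.444, 0.896, -0.001, 0.0]
contact_force: [0.0, 0.7, -0.0]
gripper_width: 85.1
grasp_force: 0.0
```

Cabinet crop: the hook bar runs from the upper (far, +x) wall at (320,130) to its up-turned end at (242,290). So cabinet x points at -20.4° in the world. The bar's top reads about 120 mm, and it is skewed a few mm towards -y at the back.

```bash
python3 -c "
from h import *
go((463,-281,250),180)"
```

```text
shift [-3.241 -0.307  0.025]
turn [-0.002 -0.002 -0.621]
pos [ 242.4 -520.4  252.8] t 0.6
```

>>> jog_arm(
  plan=[
    [85,[-0.5,-0.05,0],[0,0,0]],
    [85,[-1,-0.1,0],[0,0,0]],
  ],
)

```text
clock: 0.85
position: [310.5, -446.5, 250.7]
ee_rot: [-0.441, 0.898, 0.0, -0.0]
contact_force: [0.6, -0.6, -1.2]
gripper_width: 85.0
grasp_force: 0.0
```

>>> jog_arm(
  plan=[
    [85,[-0.5,-0.05,0],[0,0,0]],
    [85,[-1,-0.1,0],[0,0,0]],
  ],
)

```text
clock: 1.1
position: [379.9, -372.9, 251.0]
ee_rot: [-0.441, 0.897, 0.0, -0.0]
contact_force: [0.1, -0.4, 0.4]
gripper_width: 84.5
grasp_force: 0.0
```

>>> jog_arm(
  plan=[
    [85,[-0.5,-0.05,0],[0,0,-0.15]],
    [85,[-1,-0.1,0],[0,0,-0.3]],
    [85,[-1,-0.1,0],[0,0,-0.47]],
    [85,[-1,-0.1,0],[0,0,-0.62]],
    [85,[-1,-0.1,0],[0,0,-0.62]],
  ],
)

```text
clock: 1.72
position: [448.0, -300.9, 250.8]
ee_rot: [-0.704, 0.71, 0.0, -0.0]
contact_force: [0.4, -1.1, 0.1]
gripper_width: 84.7
grasp_force: 0.0
```

```bash
python3 -c "
from h import *
go((463,-281,111),180)"
```

```text
shift [-0.2   -0.149  1.398]
turn [ 0.001  0.    -0.008]
pos [ 448.  -300.9  250.8] t 1.725
```

```bash
python3 -c "
from h import *
for n in('top','scene'):
    d=np.load(f'pics/{n}0.npz');w=cloud(d);i=d['img'].astype(int);m=((i[...,1]-i[...,0]>60)&(i[...,1]-i[...,2]>40)&(w[...,2]>60)).astype(np.uint8)
    k,l,st,ce=cv2.connectedComponentsWithStats(m)
    for j in range(1,k):
        if st[j,4]>15: q=w[l==j];print(n,ce[j].round(),rect(q[:,:2]),q[:,2].max().round())
"
```

```text
top [232. 174.] (array([ 540.2, -225.7]), array([44.7, 10.1]), 42.9) 144.0
top [232. 183.] (array([ 537.4, -223.4]), array([26.7,  3.5]), 42.6) 104.0
top [288. 254.] (array([ 371.9, -319.1]), array([43.9, 10.2]), 73.0) 146.0
top [335. 266.] (array([ 337.6, -409.8]), array([43.6, 10.8]), 40.4) 146.0
scene [205. 183.] (array([ 374.2, -320.9]), array([41.4, 11.3]), 69.6) 144.0
scene [165. 195.] (array([ 339.6, -411.6]), array([41.9, 11.5]), 43.3) 144.0
scene [208. 201.] (array([ 373.5, -322.4]), array([26.1, 11.1]), 66.0) 76.0
scene [282. 203.] (array([ 540.9, -227.8]), array([41.8, 12.1]), 42.6) 144.0
scene [171. 212.] (array([ 340.9, -411.5]), array([30.4, 11.1]), 40.5) 86.0
scene [280. 220.] (array([ 540.7, -228.3]), array([29.9, 11.4]), 44.7) 86.0
```

>>> jog_arm(
  plan=[
    [60,[-0.1,-0.08,0.3],[0,0,0]],
    [60,[-0.2,-0.15,0.6],[0,0,-0.008]],
    [60,[-0.2,-0.15,0.6],[0,0,-0.008]],
    [60,[-0.2,-0.15,0.6],[0,0,-0.008]],
  ],
)

```text
clock: 2.22
position: [463.7, -282.0, 192.4]
ee_rot: [0.707, -0.707, 0.001, -0.0]
contact_force: [0.9, -0.2, 0.7]
gripper_width: 60.1
grasp_force: 0.0
```

```bash
python3 -c "
from h import *
from bench import *
go((463,-281,111),180);print(read_state()['gripper_width'])
d=get_image('scene');np.savez('pics/s1.npz',**d);cv2.imwrite('pics/s1.png',cv2.resize(d['img'][110:290,140:340,::-1],None,fx=3,fy=3))"
```

```text
shift [-0.011  0.009  0.814]
turn [-0.001 -0.001  0.   ]
pos [ 463.7 -282.   192.4] t 2.225
60.106997706066586
```

View pics/s1.png

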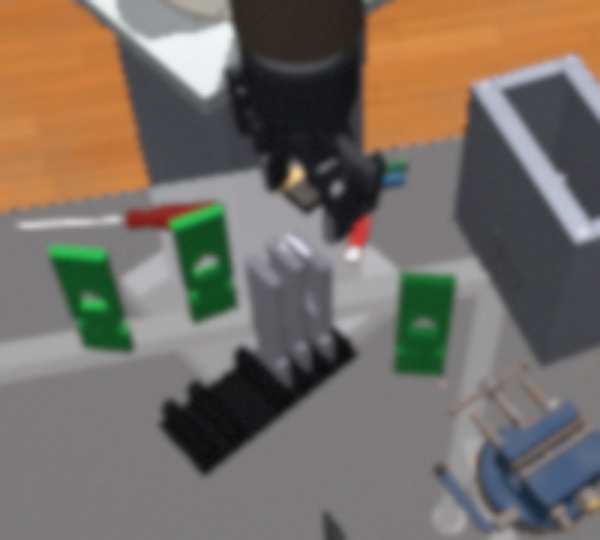

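The open fingers are above the gauge nearest the cabinet, at (320,220) in the crop. Nothing else is in the way.

>>> jog_arm(
  plan=[
    [60,[-0.01,0.01,0.3],[0,0,0]],
    [60,[-0.01,0.01,0.6],[0,0,0]],
    [60,[-0.01,0.01,0.8],[0,0,0]],
    [60,[-0.01,0.01,0.8],[0,0,0]],
    [30,[-0.01,0.01,0.8],[0,0,0]],
    [30,[-0.01,0.01,0.8],[0,0,0]],
    [30,[-0.01,0.01,0.8],[0,0,0]],
    [30,[-0.01,0.01,0.8],[0,0,0]],
  ],
)

```text
clock: 3.28
position: [463.3, -280.9, 113.2]
ee_rot: [0.708, -0.706, 0.002, -0.0]
contact_force: [-0.8, 0.6, 6.3]
gripper_width: 43.3
grasp_force: 61.8
```

>>> jog_arm(
  plan=[
    [30,[0,0,-0.1],[0,0,0]],
    [30,[0,0,-0.3],[0,0,0]],
    [30,[0,0,-0.6],[0,0,0]],
    [30,[0,0,-0.9],[0,0,0]],
    [30,[0,0,-0.9],[0,0,0]],
  ],
)

```text
clock: 3.9
position: [463.5, -280.5, 203.3]
ee_rot: [0.708, -0.707, 0.002, -0.001]
contact_force: [0.1, -0.7, -2.2]
gripper_width: 43.3
grasp_force: 61.8
```

>>> jog_arm(
  plan=[
    [30,[0,0,-0.3],[0,0,0]],
    [30,[0,0,-0.6],[0,0,0]],
    [30,[0,0,-0.9],[0,0,0]],
    [30,[0,0,-0.9],[0,0,0]],
  ],
)

```text
clock: 4.4
position: [462.9, -280.3, 291.6]
ee_rot: [0.707, -0.707, 0.001, -0.001]
contact_force: [-0.2, -0.5, -3.7]
gripper_width: 43.1
grasp_force: 62.4
```

>>> jog_arm(
  plan=[
    [30,[0.3,0,0],[0,0,0]],
    [30,[0.6,0,0],[0,0,0]],
    [30,[0.9,0,0],[0,0,0]],
    [30,[1,0,0],[0,0,0]],
    [30,[1,0,0],[0,0,0]],
  ],
)

```text
clock: 5.03
position: [461.7, -380.0, 288.8]
ee_rot: [0.707, -0.707, -0.002, 0.0]
contact_force: [0.2, 1.2, -3.5]
gripper_width: 42.6
grasp_force: 62.2
```

>>> jog_arm(
  plan=[
    [30,[0.2,0,0.3],[0,0,0]],
    [30,[0.2,0,0.6],[0,0,0]],
    [30,[0.2,0,0.9],[0,0,0]],
    [30,[0.2,0,0.9],[0,0,0]],
  ],
)

```text
clock: 5.52
position: [460.8, -398.2, 198.1]
ee_rot: [0.708, -0.707, -0.004, 0.001]
contact_force: [0.1, -0.7, -2.6]
gripper_width: 42.7
grasp_force: 62.2
```

```bash
python3 -c "
from h import *
from bench import *
go((463,-401,150),180);print(read_state()['gripper_width'])
for n in('top','scene'):
    d=get_image(n);np.savez(f'pics/{n}2.npz',**d);w=cloud(d)
    i=d['img'].astype(int);g=(i.max(-1)-i.min(-1)<30)
    x,y,z=w[...,0],w[...,1],w[...,2]
    m=g&(abs(x-463)<30)&(abs(y+401)<25)&(z<110)&(z>40)
    print(n,m.sum(),m.any() and (rect(w[m][:,:2]),z[m].min(),z[m].max(), np.median(w[m],0)))
    m=g&(abs(x-463)<30)&(abs(y+315)<25)&(z>120)
    print(' neigh',rect(w[m][:,:2]))
cv2.imwrite('pics/s2.png',cv2.resize(d['img'][110:290,140:340,::-1],None,fx=3,fy=3))"
```

```text
shift [ 0.03  -0.025  0.481]
turn [0.006 0.004 0.002]
pos [ 460.8 -398.2  198.1] t 5.525
42.72577144286198
top 29 ((array([ 457.8, -392.1]), array([43.3,  8.5]), 12.4), np.float64(96.11779152531221), np.float64(109.98990404864435), array([ 454.33648805, -391.78186485,  102.3223088 ]))
 neigh (array([ 468.9, -315. ]), array([49.9, 48.1]), 90.0)
scene 34 ((array([ 463. , -404.5]), array([44.9, 10. ]), 12.3), np.float64(96.09331316836347), np.float64(109.72453464690727), array([ 473.3296704 , -404.80234002,  103.97943325]))
 neigh (array([ 468.9, -315.2]), array([49.2, 47.7]), 89.7)
```

View pics/s2.png

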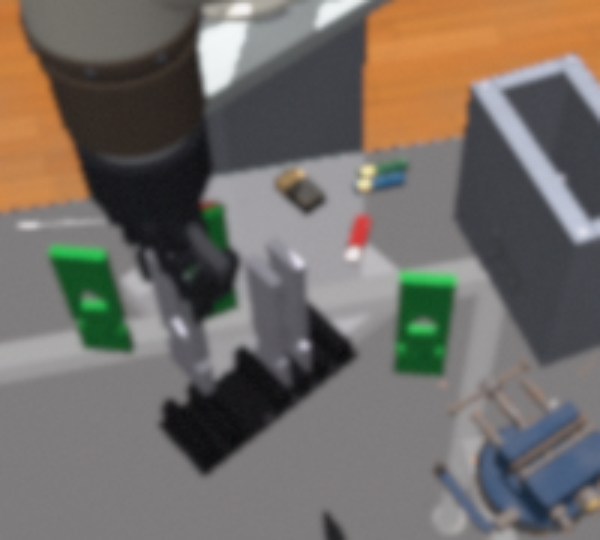

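The gauge hangs from the fingers over the free slot, its eye at (180,325) in the crop. It may have turned or tilted in the grip, so I'll fit its two faces.

```bash
cat >> h.py <<'E'
def face(d,c,zr,r=30,yr=25):
    w=cloud(d);i=d['img'].astype(int);g=(i.max(-1)-i.min(-1)<40)&(i.sum(-1)>180)
    x,y,z=w[...,0],w[...,1],w[...,2]
    m=g&(abs(x-c[0])<r)&(abs(y-c[1])<yr)&(z>zr[0])&(z<zr[1])
    P=w[m]
    for _ in range(4):
        A=np.c_[P[:,0]-c[0],P[:,2]-zr[0],np.ones(len(P))];k=np.linalg.lstsq(A,P[:,1],rcond=None)[0]
        e=P[:,1]-A@k;P=P[abs(e)<max(2.5*e.std(),1)]
    print(len(P),"yaw",np.degrees(np.arctan(k[0])).round(1),"tilt dy/dz deg",np.degrees(np.arctan(k[1])).round(1),"y at c,z0",k[2].round(1),"x",P[:,0].min().round(1),P[:,0].max().round(1),"z",P[:,2].min().round(),P[:,2].max().round(),"sd",e.std().round(2))
    return P
E
python3 -c "
from h import *
for n in('top','scene'):
    d=np.load(f'pics/{n}2.npz');print(n);face(d,(462,-398),(92,175))
    face(d,(462,-324) if n=='scene' else (462,-302),(60,155),22,9)"
```

```text
top
141 yaw 0.3 tilt dy/dz deg -1.3 y at c,z0 -391.6 x 437.7 481.6 z 97.0 175.0 sd 1.11
73 yaw 6.9 tilt dy/dz deg -0.4 y at c,z0 -297.5 x 445.4 478.4 z 62.0 154.0 sd 1.91
scene
227 yaw 4.3 tilt dy/dz deg 0.9 y at c,z0 -404.6 x 440.0 485.9 z 99.0 174.0 sd 2.12
210 yaw 3.3 tilt dy/dz deg 0.1 y at c,z0 -330.6 x 445.7 481.2 z 60.0 155.0 sd 1.34
```

>>> jog_arm(
  plan=[
    [30,[0.023,-0.02,0],[0.006,0.004,0]],
    [30,[0.023,-0.02,0.3],[0.006,0.004,0]],
    [30,[0.023,-0.02,0.5],[0.006,0.004,0]],
    [30,[0.023,-0.02,0.55],[0.006,0.004,0]],
    [30,[0.023,-0.02,0.6],[0.006,0.004,0]],
  ],
)

```text
clock: 6.25
position: [465.4, -403.2, 142.7]
ee_rot: [0.708, -0.707, 0.005, -0.001]
contact_force: [0.2, -0.1, -2.4]
gripper_width: 43.0
grasp_force: 62.2
```

>>> jog_arm(
  plan=[
    [30,[0,0,0.06],[0,0,0]],
    [30,[0,0,0.12],[0,0,0]],
    [30,[0,0,0.18],[0,0,0]],
    [30,[0,0,0.22],[0,0,0]],
    [30,[0,0,0.22],[0,0,0]],
  ],
)

```text
clock: 6.88
position: [464.1, -402.4, 118.3]
ee_rot: [0.707, -0.707, 0.003, -0.001]
contact_force: [-0.5, 1.9, -3.8]
gripper_width: 43.2
grasp_force: 62.5
```

>>> jog_arm(
  plan=[
    [30,[-0.01,0,0.02],[0,0,0]],
    [30,[-0.01,0,0.04],[0,0,0]],
    [30,[-0.01,0,0.06],[0,0,0]],
    [30,[-0.01,0,0.06],[0,0,0]],
  ],
)

```text
clock: 7.38
position: [464.8, -401.9, 113.3]
ee_rot: [0.708, -0.707, 0.004, -0.001]
contact_force: [0.3, 0.1, -1.6]
gripper_width: 43.1
grasp_force: 62.4
```

>>> jog_arm(
  plan=[
    [30,[0,0,0.01],[0,0,0]],
    [60,[0,0,0.01],[0,0,0]],
    [60,[0,0,0.01],[0,0,0]],
    [60,[0,0,0.01],[0,0,0]],
    [60,[0,0,0.01],[0,0,0]],
    [60,[0,0,0.01],[0,0,0]],
  ],
)

```text
clock: 8.12
position: [464.6, -401.8, 112.3]
ee_rot: [0.708, -0.707, 0.004, -0.001]
contact_force: [-0.9, 0.4, -0.1]
gripper_width: 60.2
grasp_force: 0.0
```

>>> jog_arm(
  plan=[
    [60,[0,0,-0.2],[0,0,0]],
    [60,[0,0,-0.5],[0,0,0]],
    [60,[0,0,-0.8],[0,0,0]],
    [60,[0,0,-0.8],[0,0,0.1]],
    [60,[0,0,-0.8],[0,0,0.27]],
    [60,[0,0,-0.8],[0,0,0.44]],
    [60,[0,0,-0.8],[0,0,0.6]],
    [60,[0,0,-0.8],[0,0,0.75]],
    [60,[0,0,-0.8],[0,0,0.75]],
  ],
)

```text
clock: 9.25
position: [464.1, -401.4, 192.3]
ee_rot: [-0.384, 0.923, -0.003, 0.002]
contact_force: [-0.2, -0.1, -0.4]
gripper_width: 59.6
grasp_force: 0.0
```

>>> jog_arm(
  plan=[
    [60,[0,0,0],[0,0,0.17]],
    [60,[0,0,0],[0,0,0.34]],
    [60,[0,0,0],[0,0,0.51]],
    [60,[0,0,0],[0,0,0.68]],
    [60,[0,0,0],[0,0,0.75]],
    [60,[0,0,0],[0,0,0.75]],
  ],
)

```text
clock: 10.0
position: [464.1, -401.4, 192.3]
ee_rot: [-0.002, 1.0, -0.002, 0.003]
contact_force: [1.0, -0.2, -0.2]
gripper_width: 60.0
grasp_force: 0.0
```

```bash
python3 -c "
from h import *
from bench import *
go((463,-400.5,113),90)
for n in('top','scene'):
    d=get_image(n);np.savez(f'pics/{n}3.npz',**d);face(d,(462,-400),(40,140));face(d,(462,-324) if n=='scene' else (462,-302),(60,155),22,9)
cv2.imwrite('pics/s3.png',cv2.resize(d['img'][110:290,140:340,::-1],None,fx=3,fy=3))"
```

```text
shift [0.016 0.013 0.793]
turn [-0.004  0.006  0.004]
pos [ 464.1 -401.4  192.3] t 10.0
133 yaw 0.8 tilt dy/dz deg 0.5 y at c,z0 -396.9 x 442.9 482.3 z 40.0 137.0 sd 1.05
75 yaw 6.9 tilt dy/dz deg -0.4 y at c,z0 -297.5 x 445.1 478.8 z 61.0 154.0 sd 1.88
244 yaw 4.3 tilt dy/dz deg -0.5 y at c,z0 -406.5 x 442.2 488.6 z 41.0 140.0 sd 1.97
213 yaw 4.1 tilt dy/dz deg 0.2 y at c,z0 -330.7 x 446.3 481.7 z 60.0 155.0 sd 1.41
```

View pics/s3.png

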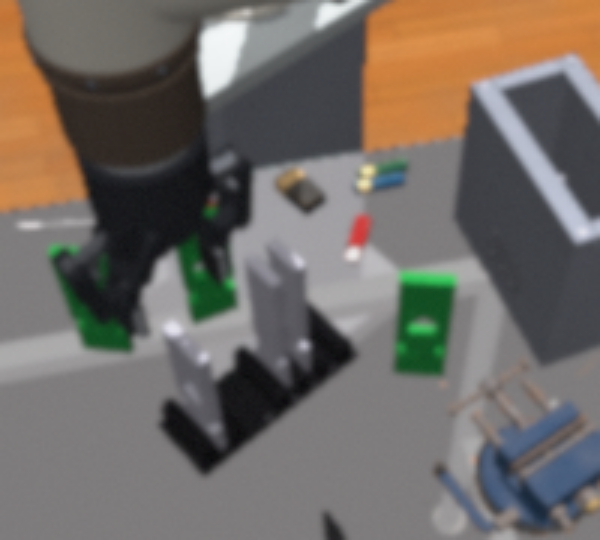

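The gauge stands upright in the free slot at (190,380) and is let go; the two long gauges haven't moved. The fingers are now turned across its faces.

>>> jog_arm(
  plan=[
    [60,[0,0,0.3],[-0.004,0.006,0.004]],
    [60,[0,0,0.6],[-0.004,0.006,0.004]],
    [60,[0,0,0.79],[-0.004,0.006,0.004]],
    [60,[0,0,0.79],[-0.004,0.006,0.004]],
    [0,[0,0,0.79],[-0.004,0.006,0.004]],
    [0,[0,0,0.79],[-0.004,0.006,0.004]],
    [0,[0,0,0.79],[-0.004,0.006,0.004]],
    [0,[0,0,0.79],[-0.004,0.006,0.004]],
    [0,[0,0,0.79],[-0.004,0.006,0.004]],
    [0,[0,0,0.79],[-0.004,0.006,0.004]],
  ],
)

```text
clock: 11.35
position: [465.3, -402.2, 114.4]
ee_rot: [0.001, 1.0, -0.001, 0.001]
contact_force: [0.5, -0.3, 5.4]
gripper_width: 9.1
grasp_force: 60.6
```

>>> jog_arm(
  plan=[
    [0,[0,0,-0.1],[0,0,0]],
    [0,[0,0,-0.3],[0,0,0]],
    [0,[0,0,-0.6],[0,0,0]],
    [0,[0,0,-1],[0,0,0]],
  ],
)

```text
clock: 11.85
position: [463.1, -400.6, 211.8]
ee_rot: [0.002, 1.0, 0.002, -0.002]
contact_force: [0.4, -0.7, -2.4]
gripper_width: 8.8
grasp_force: 59.3
```

>>> jog_arm(
  plan=[
    [0,[0,0,-0.4],[0,0,0]],
    [0,[0,0,-0.8],[0,0,0]],
    [0,[0,0,-1],[0,0,0]],
    [0,[-0.1,0.4,-1],[0,0,0]],
    [0,[-0.2,0.8,-1],[0,0,0]],
    [0,[-0.3,1,-1],[0,0,0]],
  ],
)

```text
clock: 12.6
position: [494.2, -299.6, 312.2]
ee_rot: [0.001, 1.0, 0.001, -0.001]
contact_force: [-1.1, -0.2, -2.7]
gripper_width: 9.0
grasp_force: 59.7
```

>>> jog_arm(
  plan=[
    [0,[-0.1,0.4,0],[0,0,-0.1]],
    [0,[-0.2,0.8,0],[0,0,-0.25]],
    [0,[-0.3,1,-0.1],[0,0,-0.42]],
    [0,[-0.3,1,-0.1],[0,0,-0.58]],
    [0,[-0.3,1,-0.1],[0,0,-0.6]],
  ],
)

```text
clock: 13.22
position: [524.5, -201.2, 322.2]
ee_rot: [-0.307, 0.952, 0.001, -0.001]
contact_force: [0.8, -0.9, -3.3]
gripper_width: 9.0
grasp_force: 59.7
```

```bash
python3 -c "
from h import *
go((563.7,-78.9,310),159.6)"
```

```text
shift [-1.034  0.762  0.122]
turn [ 0.003 -0.001 -0.563]
pos [ 524.5 -201.2  322.2] t 13.225
```

>>> jog_arm(
  plan=[
    [0,[-0.4,0.3,0],[0,0,-0.14]],
    [0,[-0.8,0.6,0],[0,0,-0.28]],
    [0,[-1,0.76,0],[0,0,-0.42]],
    [0,[-1,0.76,0],[0,0,-0.563]],
    [0,[-1,0.76,0],[0,0,-0.563]],
    [0,[-1,0.76,0],[0,0,-0.563]],
  ],
)

```text
clock: 13.98
position: [561.4, -82.2, 322.9]
ee_rot: [-0.569, 0.822, 0.0, -0.0]
contact_force: [-0.2, 0.0, -3.2]
gripper_width: 9.2
grasp_force: 59.9
```

```bash
cat >> h.py <<'E'
def cab():
    from bench import read_state
    s=read_state();a=np.radians(-20.4);q=s["position"]-np.array([545.7,-70,0])
    print("cab x,y",round(q[0]*np.cos(a)+q[1]*np.sin(a),1),round(-q[0]*np.sin(a)+q[1]*np.cos(a),1),"bottom",round(s["position"][2]-106.4,1),"F",s["contact_force"].round(1))
E
python3 -c "
from h import *
from bench import *
go((563.7,-78.9,310),159.6);cab()
d=get_image('top');np.savez('pics/top4.npz',**d);a=d['img'][110:250,90:250,::-1]
d=get_image('scene');np.savez('pics/scene4.npz',**d);b=d['img'][70:210,260:420,::-1]
cv2.imwrite('pics/s4.png',cv2.resize(np.hstack([a,b]),None,fx=2.5,fy=2.5))
w=cloud(d);i=d['img'].astype(int);A=np.radians(-20.4);X=np.array([np.cos(A),np.sin(A)]);Y=np.array([-X[1],X[0]])
for n in('top','scene'):
    d=np.load(f'pics/{n}4.npz');w=cloud(d);q=w[...,:2]-np.array([545.7,-70]);x=q@X;y=q@Y;z=w[...,2]
    m=(abs(x-20)<25)&(abs(y)<40)&(z>215)&(z<300)&(d['img'].sum(-1)>200)
    P=np.c_[x[m],y[m],z[m]];print(n,len(P),np.percentile(P,[2,50,98],axis=0).round(1).tolist(),rect(P[:,:2]))
"
```

```text
shift [-0.039 -0.01   0.129]
turn [ 0.001 -0.    -0.004]
pos [561.4 -82.2 322.9] t 13.975
cab x,y 19.0 -6.0 bottom 216.5 F [-0.2  0.  -3.2]
top 289 [[13.1, -27.3, 219.3], [13.7, -13.1, 254.4], [22.4, 14.3, 297.9]] (array([14.4, -6. ]), array([ 9.9, 44.8]), 9.8)
scene 487 [[14.9, -29.0, 219.8], [23.8, -9.5, 260.2], [25.7, 13.8, 297.5]] (array([20. , -6.6]), array([45.6, 12.8]), 89.1)
```

View pics/s4.png

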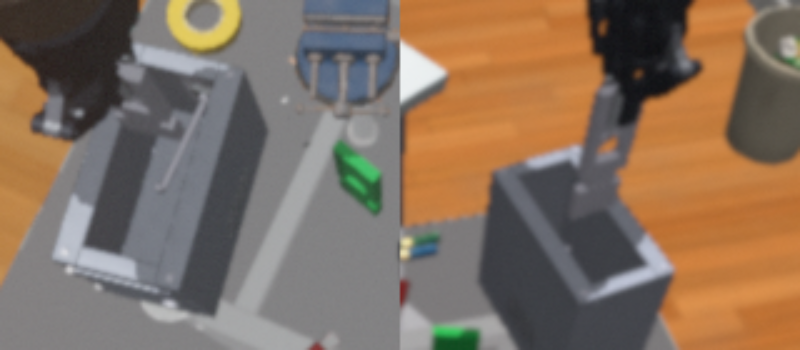

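The gauge hangs over the hatch, at (150,105) in the left crop and (600,190) in the right. It sits about 6 mm off the cabinet's centre line towards -y, so I'll correct that, then go down onto the bar to feel its height.

>>> jog_arm(
  plan=[
    [0,[-0.05,-0.01,0],[0,0,0]],
    [0,[-0.05,-0.01,0.1],[0,0,0]],
    [0,[-0.05,-0.01,0.1],[0,0,0]],
    [0,[-0.05,-0.01,0.3],[0,0,0]],
    [0,[-0.05,-0.01,0.5],[0,0,0]],
    [0,[-0.05,-0.01,0.7],[0,0,0]],
    [0,[-0.05,-0.01,0.8],[0,0,0]],
    [0,[-0.05,-0.01,0.8],[0,0,0]],
  ],
)

```text
clock: 15.08
position: [564.2, -77.5, 242.8]
ee_rot: [-0.571, 0.821, 0.0, -0.001]
contact_force: [-0.8, -0.6, -3.3]
gripper_width: 9.1
grasp_force: 59.8
```

```bash
python3 -c "
from h import *
go((563.7,-78.9,310),159.6);cab()"
```

```text
shift [ 0.016  0.001 -0.672]
turn [ 0.001 -0.001  0.   ]
pos [564.2 -77.5 242.8] t 15.075
cab x,y 20.0 -0.6 bottom 136.4 F [-0.8 -0.6 -3.3]
```

Now feel downward in 2 mm steps, short calls.

>>> jog_arm(
  plan=[
    [0,[0,0,0.02],[0,0,0]],
    [0,[0,0,0.04],[0,0,0]],
    [0,[0,0,0.06],[0,0,0]],
    [0,[0,0,0.08],[0,0,0]],
    [0,[0,0,0.1],[0,0,0]],
    [0,[0,0,0.1],[0,0,0]],
  ],
)

```text
clock: 15.82
position: [564.4, -77.4, 233.1]
ee_rot: [-0.571, 0.821, 0.0, -0.0]
contact_force: [0.7, 0.4, -3.8]
gripper_width: 9.2
grasp_force: 59.8
```

>>> jog_arm(
  plan=[
    [0,[0,0,0.015],[0,0,0]],
    [0,[0,0,0.03],[0,0,0]],
    [0,[0,0,0.03],[0,0,0]],
  ],
)

```text
clock: 16.2
position: [564.4, -77.4, 230.1]
ee_rot: [-0.571, 0.821, 0.0, -0.0]
contact_force: [-0.0, 0.4, -2.1]
gripper_width: 9.5
grasp_force: 59.8
```

>>> jog_arm(
  plan=[
    [0,[0,0,0.015],[0,0,0]],
    [0,[0,0,0.015],[0,0,0]],
  ],
)

```text
clock: 16.45
position: [564.4, -77.5, 228.7]
ee_rot: [-0.571, 0.821, 0.0, -0.0]
contact_force: [-0.5, 0.5, -2.9]
gripper_width: 9.4
grasp_force: 59.8
```

>>> jog_arm(
  plan=[
    [0,[0,0,0.015],[0,0,0]],
    [0,[0,0,0.015],[0,0,0]],
  ],
)

```text
clock: 16.7
position: [564.4, -77.4, 227.1]
ee_rot: [-0.571, 0.821, 0.0, -0.0]
contact_force: [0.8, 0.5, -3.3]
gripper_width: 9.6
grasp_force: 59.8
```

>>> jog_arm(
  plan=[
    [0,[0,0,0.015],[0,0,0]],
    [0,[0,0,0.015],[0,0,0]],
  ],
)

```text
clock: 16.95
position: [564.7, -77.5, 226.5]
ee_rot: [-0.571, 0.821, -0.0, 0.0]
contact_force: [0.3, -0.1, -0.2]
gripper_width: 9.3
grasp_force: 60.4
```

Contact: the force dropped about 3 N and the motion stalled at TCP z 226.6. That puts the bar's top at 120 and its axis at about 117, matching the depth reading. Next: rise, move in front of the tip, and go down to the passing height of TCP 152.

>>> jog_arm(
  plan=[
    [0,[0,0,-0.2],[0,0,0]],
    [0,[0,0,-0.4],[0,0,0]],
    [0,[0,0.25,-0.4],[0,0,0]],
    [0,[0,0.45,-0.4],[0,0,0]],
    [0,[0,0.58,-0.4],[0,0,0]],
    [0,[0,0.58,-0.4],[0,0,0]],
    [0,[0,0.58,-0.4],[0,0,0]],
  ],
)

```text
clock: 17.82
position: [510.7, -57.3, 265.9]
ee_rot: [-0.571, 0.821, -0.0, 0.0]
contact_force: [0.8, 0.6, -3.5]
gripper_width: 8.9
grasp_force: 59.8
```

```bash
python3 -c "
from h import *
go((563.7,-78.9,152),159.6);cab()"
```

```text
shift [ 0.019 -0.571  1.139]
turn [-0.001  0.     0.   ]
pos [510.7 -57.3 265.9] t 17.825
cab x,y -37.2 -0.2 bottom 159.5 F [ 0.8  0.6 -3.5]
```

>>> jog_arm(
  plan=[
    [0,[0,0,0.2],[0,0,0]],
    [0,[0,0,0.4],[0,0,0]],
    [0,[0,0,0.6],[0,0,0]],
    [0,[0,0,0.8],[0,0,0]],
    [0,[0,0,1],[0,0,0]],
    [0,[0,0,1],[0,0,0]],
    [0,[0,0,1],[0,0,0]],
  ],
)

```text
clock: 18.7
position: [511.2, -57.3, 166.5]
ee_rot: [-0.571, 0.821, -0.001, 0.001]
contact_force: [-0.0, 0.5, -2.2]
gripper_width: 9.3
grasp_force: 59.8
```

```bash
python3 -c "
from h import *
go((563.7,-78.9,152),159.6);cab()"
```

```text
shift [ 0.019 -0.567  0.146]
turn [-0.001  0.     0.   ]
pos [511.2 -57.3 166.5] t 18.7
cab x,y -36.8 -0.2 bottom 60.1 F [-0.   0.5 -2.2]
```

>>> jog_arm(
  plan=[
    [0,[0,0,0.08],[0,0,0]],
    [0,[0,0,0.145],[0,0,0]],
    [0,[0,0,0.145],[0,0,0]],
    [0,[0,-0.06,0.145],[0,0,0]],
    [0,[0,-0.12,0.145],[0,0,0]],
    [0,[0,-0.17,0.145],[0,0,0]],
    [0,[0,-0.2,0.145],[0,0,0]],
    [0,[0,-0.23,0.145],[0,0,0]],
    [0,[0,-0.25,0.145],[0,0,0]],
    [0,[0,-0.25,0.145],[0,0,0]],
  ],
)

```text
clock: 19.95
position: [533.6, -66.0, 151.3]
ee_rot: [-0.571, 0.821, 0.0, 0.0]
contact_force: [-0.1, 0.5, -3.3]
gripper_width: 8.6
grasp_force: 59.8
```

```bash
python3 -c "
from h import *
cab();go((563.7,-78.9,152),159.6)"
```

```text
cab x,y -12.7 -0.4 bottom 44.9 F [-0.1  0.5 -3.3]
shift [ 0.016 -0.327 -0.007]
turn [0. 0. 0.]
pos [533.6 -66.  151.3] t 19.95
```

>>> jog_arm(
  plan=[
    [0,[0,-0.04,0],[0,0,0]],
    [0,[0,-0.08,0],[0,0,0]],
    [0,[0,-0.12,0],[0,0,0]],
    [0,[0,-0.16,0],[0,0,0]],
    [0,[0,-0.2,0],[0,0,0]],
    [0,[0,-0.24,0],[0,0,0]],
    [0,[0,-0.24,0],[0,0,0]],
  ],
)

```text
clock: 20.82
position: [556.3, -74.4, 151.2]
ee_rot: [-0.571, 0.821, -0.0, 0.0]
contact_force: [0.4, 0.4, -3.4]
gripper_width: 9.1
grasp_force: 59.9
```

```bash
python3 -c "
from h import *
cab();go((563.7,-78.9,136),159.6)"
```

```text
cab x,y 11.5 -0.4 bottom 44.8 F [ 0.4  0.4 -3.4]
shift [ 0.016 -0.085  0.152]
turn [-0.  0. -0.]
pos [556.3 -74.4 151.2] t 20.825
```

>>> jog_arm(
  plan=[
    [0,[0.01,0,0.04],[0,0,0]],
    [0,[0.01,0,0.08],[0,0,0]],
    [0,[0.01,0,0.12],[0,0,0]],
    [0,[0.01,0,0.12],[0,0,0]],
  ],
)

```text
clock: 21.32
position: [555.3, -75.3, 138.8]
ee_rot: [-0.571, 0.821, 0.0, -0.001]
contact_force: [0.2, -0.5, -3.4]
gripper_width: 9.1
grasp_force: 59.7
```

>>> jog_arm(
  plan=[
    [0,[0,0,0.015],[0,0,0]],
    [0,[0,0,0.015],[0,0,0]],
  ],
)

```text
clock: 21.58
position: [555.7, -75.2, 137.8]
ee_rot: [-0.571, 0.821, 0.0, -0.0]
contact_force: [0.4, -0.9, -3.1]
gripper_width: 9.0
grasp_force: 59.8
```

>>> jog_arm(
  plan=[
    [0,[0,0,0.015],[0,0,0]],
    [0,[0,0,0.015],[0,0,0]],
  ],
)

```text
clock: 21.82
position: [555.8, -75.5, 136.6]
ee_rot: [-0.571, 0.821, -0.0, 0.0]
contact_force: [-0.2, 0.1, -2.3]
gripper_width: 9.1
grasp_force: 60.1
```

>>> jog_arm(
  plan=[
    [0,[0,0,0.012],[0,0,0]],
    [0,[0,0,0.012],[0,0,0]],
    [0,[0,0,0.012],[0,0,0]],
  ],
)

```text
clock: 22.2
position: [555.9, -75.6, 136.0]
ee_rot: [-0.571, 0.821, -0.0, 0.0]
contact_force: [-1.7, -2.3, 5.5]
gripper_width: 9.4
grasp_force: 61.1
```

>>> jog_arm(
  plan=[
    [14,[0,0,-0.008],[0,0,0]],
    [18,[0,0,-0.008],[0,0,0]],
    [26,[0,0,-0.008],[0,0,0]],
    [34,[0,0,-0.008],[0,0,0]],
    [34,[0,0,-0.008],[0,0,0]],
    [34,[0,0,-0.008],[0,0,0]],
  ],
)

```text
clock: 22.95
position: [555.7, -75.2, 135.9]
ee_rot: [-0.571, 0.821, 0.0, 0.0]
contact_force: [0.2, 0.2, 1.3]
gripper_width: 34.2
grasp_force: 0.0
```

```bash
python3 -c "
from h import *
from bench import *
cab();print(read_state()['gripper_width'],read_state()['wrist_torque'])
a=get_image('top')['img'][110:250,90:250,::-1];b=get_image('scene')['img'][70:210,260:420,::-1]
cv2.imwrite('pics/s5.png',cv2.resize(np.hstack([a,b]),None,fx=2.5,fy=2.5))"
```

```text
cab x,y 11.2 -1.4 bottom 29.5 F [0.2 0.2 1.3]
34.192634718286556 [-0.04767127  0.00219149  0.0006936 ]
```

Released with no remaining contact. Rise straight up, then look.

>>> jog_arm(
  plan=[
    [34,[0,0,-0.1],[0,0,0]],
    [34,[0,0,-0.3],[0,0,0]],
    [34,[0,0,-0.6],[0,0,0]],
    [34,[0,0,-1],[0,0,0]],
    [34,[0,0,-1],[0,0,0]],
  ],
)

```text
clock: 23.68
position: [557.8, -75.3, 240.6]
ee_rot: [-0.571, 0.821, -0.003, 0.004]
contact_force: [0.1, 0.0, -0.0]
gripper_width: 33.9
grasp_force: 0.0
```

>>> jog_arm(
  plan=[
    [34,[0,0,-0.5],[0,0,0]],
    [34,[0,0.3,-0.8],[0,0,0]],
    [34,[0,0.8,-0.8],[0,0,0]],
    [34,[0,1,-0.8],[0,0,0]],
    [34,[0,1,-0.8],[0,0,0]],
    [34,[0,1,-0.8],[0,0,0]],
  ],
)

```text
clock: 24.42
position: [462.4, -40.4, 315.9]
ee_rot: [-0.571, 0.821, -0.0, 0.0]
contact_force: [-0.0, -0.1, -0.3]
gripper_width: 33.6
grasp_force: 0.0
```

```bash
python3 -c "
from h import *
from bench import *
d=get_image('top');a=d['img'][110:250,90:250,::-1];e=get_image('scene');b=e['img'][70:210,260:420,::-1]
cv2.imwrite('pics/s6.png',cv2.resize(np.hstack([a,b]),None,fx=2.5,fy=2.5))
A=np.radians(-20.4);X=np.array([np.cos(A),np.sin(A)]);Y=np.array([-X[1],X[0]])
for d in(d,e):
    w=cloud(d);q=w[...,:2]-np.array([545.7,-70]);x=q@X;y=q@Y;z=w[...,2]
    m=(abs(x)<65)&(abs(y)<28)&(z>145)&(z<176)&(d['img'].sum(-1)>150)
    P=np.c_[x[m],y[m],z[m]];print(len(P),np.percentile(P,[2,50,98],axis=0).round(1).tolist(),rect(P[:,:2]))
"
```

```text
165 [[3.6, -22.3, 146.4], [8.8, -1.2, 169.3], [17.1, 20.5, 173.0]] (array([10.6, -0.7]), array([44.9, 10.5]), 82.7)
145 [[6.3, -21.4, 146.2], [15.6, -0.2, 165.9], [19.5, 19.1, 171.6]] (array([12.2, -1. ]), array([44.2, 13.5]), 85.5)
```

View pics/s6.png

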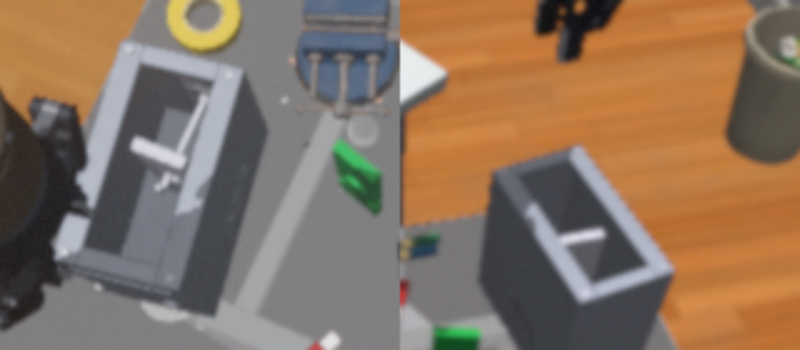

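The gauge hangs on the hook, its top edge at (158,152) in the left crop with the hook tip in front of it. It sits at cabinet x 11 and y -1, with its top at about 170 mm, and the gripper is clear.

```bash
python3 -c "
from bench import *
print(job_done())"
```

```text
the job is handed in; nothing more can be done
None
```

The job is handed in: the gauge was set down in the free slot, taken again by its faces, and now hangs by its eye on the cabinet's hook; I saw no sign of a touch on the hatch frame, the long gauges were last checked in place after the slot move, and the arm never went near the loupe (not re-measured).

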